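# Close the specimen clamp with its fold-out crank

## Task

Clamp the blue test plaque in the burgundy clamp: swing the folding handle with the orange ball on its crank up until it stands upright, crank it clockwise (seen from above) all the way to its stop, and then fold the handle fully down again onto the crank arm. Do not crank while the handle is still folded, and leave the grey clamp alone.

Things in the scene. Friction and masses are not known exactly. Their poses are not given: they have to be found in the camera images.
- red_clamp_hub (a point): Fixed burgundy clamp with orange ball handle, foot 180 x 160 mm; on its head (top at z 150 mm) a level crank: 100 mm disc and steel arm 14 mm wide, top at z 176 mm. Point on the vertical crank axis at z 194 mm, level with the handle's hinge pin. Frame turns with the crank: x along the arm to the pin, 70 mm from the axis; z up. Friction (3 N at the pin) holds the crank where left.
- red_clamp_ball (a point): Centre of the orange ball, 28 mm across, at the end of the folding handle (steel stem 10 mm thick), 55 mm from the hinge pin; ball and stem turn freely about the stem. Folded, the handle lies level along the arm, back towards the hub: the ball is then 15 mm from the crank axis on the pin's side, z 194 mm, with 34 mm free below its centre beside the arm. x along the stem to the pin, y along the pin.
- red_clamp_crank (a joint): Angle of the burgundy clamp's crank, rad, growing clockwise seen from above; 0 at the open stop, 3.14 at the clamped stop (the clamp's foot is down on the plaque). Starts at 0.05 to 0.6.
- red_clamp_fold (a joint): Angle of the orange-ball handle about its pin, rad: 0 folded flat on the arm (where it starts), 1.57 upright. The hinge is loose: let go short of upright, the handle falls back flat under its own weight (60 g); past upright it leans outwards on its stop at 1.75 and stays there.
- grey_clamp_ball (a point): Centre of the black ball handle of the grey clamp, a second clamp of the same shape and size, not to be used; the two clamps may stand either way round.
There are look-alikes about, which are no part of the job. What is shaped like the part that bears red_clamp_hub but purple or yellow is not meant.

How it is judged:
By the outcome, as a careful person would: the job done as asked, in the order asked, and still so for the second after the job is handed in, with the robot touching nothing.
It also fails if it takes over 45 s, if anything falls off the work surface, if the arm or the gripper's body presses on something with over 40 N, if the wrist force passes 120 N, or if a joint passes its speed limit or range.

## Robot

A 6-joint arm with a two-finger parallel gripper is mounted at the origin on the work surface. World frame = base frame: x ahead of the robot, y to its left, z up, the work surface at z = 0. Lengths are in m, angles in rad, forces in N, time in s.
With the tool pointing down it reaches from about 0.325 to 0.775 m from the base axis. Payload 5.5 kg.
Tool frame: the origin (TCP) lies midway between the tips of the shut fingers; the grasp point (between the pads) lies 19 mm behind it; z points along the fingers, y is the line along which they close (so a half turn about z gives the same grasp; the last joint's range is limited). The gripper opens to 88 mm and grips with 3 to 60 N. Pads are 20 mm wide; open, the fingers measure 115 mm over their backs; the gripper's body (75 mm by 178 mm) begins 61 mm behind the grasp point.
Start: joints at [-1.275, 0.091, 1.231, -0, 1.82, -0.057], TCP at [0.207, -0.563, 0.223] pointing down, gripper open.
Joint ranges: [-2.87, 2.87], [-0.86, 2.18], [0.17, 2.46], [-1.51, 4.65], [0.06, 2.69], [-2.65, 2.65]. Speed limits (rad/s): [2.57, 2.57, 3.01, 3.14, 3.14, 3.14].

## Interface

Orientations are given as a unit quaternion [w, x, y, z].
In Python, from bench import sensors, viewer, workorder gives the robot as it stands.
- The arm moves only by the shell command python3 -m inch 'ROWS' [FORCE]. ROWS is text: rows parted by semicolons, each of 7 numbers parted by spaces: the shift along the tool's x, y, z in mm, then the turn, a rotation vector about the tool's x, y, z in rad, then the finger opening in mm, from 0 to 87.8. A call has exactly 10 rows; each row is the pose to reach, as a shift and turn from the pose commanded when the call began, along the tool's axes at that moment; what a row does not reach only later rows make up. A row lasts 1/8 s, in which the tool goes at most 62.5 mm and 10.7 degrees, less where a joint would pass 70% of its speed; a pose out of reach is approached as far as the arm can. A call with a gripper value outside its range is refused whole. The fingers move at their own pace and stop on an object; FORCE is the grip in N (left out, the last holds). Time passes only in rows, so rows that repeat a pose let the fingers close, or fill a call up. It gives the time, the measured TCP pose, the force, the opening and the grip force at its end, in the units of the state.
- sensors.state(): the state, without advancing time (a new reading comes with each control period).
- viewer.read_camera(name): name is "scene" or "top"; returns a dict with "image" (400x640x3 uint8, red, green, blue), "fx", "fy", "cx", "cy" (pixels), "R" (3x3) and "t" (3): a world point X has camera coordinates R X + t. Camera axes: x right, y down, z forward; pixel columns grow to the right and rows downward; lengths in m; the calibration is good to about 2 mm. A picture is of the moment at which its call begins. There is no depth.
- workorder.finish_job(): hands the job in; it is judged then, once.
The state is a dict: "time_s": time; "joints": joint angles; "dq": joint speeds; "effort": joint torques, N m; "ee_pos": TCP position; "ee_rot": TCP orientation; "ft_force": force on the tool from outside, world axes, zero at the start; "wrist_torque": the same for the moment, N m; "grip_width": finger opening in m; "grasp_force": force on a finger pad.
Only numpy, scipy, OpenCV 4.12 (cv2) and the standard library are available. Lean on these libraries where they do the work, as an engineer would, in place of code of your own. Each camera call takes 0.05 s, during which the arm holds its last target. There are 200 camera calls.

## Working session

There is one attempt and no reset: what is moved stays moved. The work goes in short steps, Python scripts to look and compute and a shell command to move; the robot and the scene stay as the last step left them, time stands still between calls to the robot, and variables do not carry over. Pictures are saved under pics/ and viewed, at most 10 in all, crops included, and the job is handed in when it is done.

```bash
mkdir -p pics; ls
python3 - <<'E'
from bench import sensors, viewer
import cv2, numpy as np
s=sensors.state(); print(s)
for n in("scene","top"):
    c=viewer.read_camera(n); cv2.imwrite(f"pics/{n}0.png",c["image"][:,:,::-1]); print(n,c["fx"],c["fy"],c["cx"],c["cy"],np.round(c["R"],3).tolist(),np.round(c["t"],3).tolist())
E
```

```text
pics
{'time_s': 0.0, 'joints': array([-1.27470613e+00,  9.18415019e-02,  1.23186503e+00,  2.77120582e-05,
        1.81979313e+00, -5.66600036e-02]), 'dq': array([-0.00059955,  0.00043814,  0.00040998, -0.00028071, -0.00131357,
        0.00014154]), 'effort': array([-1.92403160e-03, -4.46454799e+01, -4.06453228e+01,  6.95235073e-02,
        2.91483424e-02, -1.34724946e-04]), 'ee_pos': array([ 0.20723246, -0.56276548,  0.22152905]), 'ee_rot': array([-9.48283693e-04,  9.84485148e-01,  1.75465338e-01, -1.00540539e-04]), 'ft_force': array([ 0.0213701 , -0.65201499, -0.19958165]), 'wrist_torque': array([ 0.03710125, -0.05403106,  0.00975336]), 'grasp_force': 0.0, 'grip_width': 0.0875377605968051}
scene 386.7072442527645 386.7072442527645 321.79726378032746 203.33606324460612 [[-0.818, 0.575, 0.004], [0.541, 0.773, -0.331], [-0.194, -0.269, -0.943]] [0.244, -0.34, 1.389]
top 516.1686964286108 516.1686964286108 315.08009779434707 201.25408252025508 [[-0.003, -1.0, 0.001], [-0.997, 0.003, -0.077], [0.077, -0.002, -0.997]] [0.18, 0.434, 1.813]
```

View pics/scene0.png

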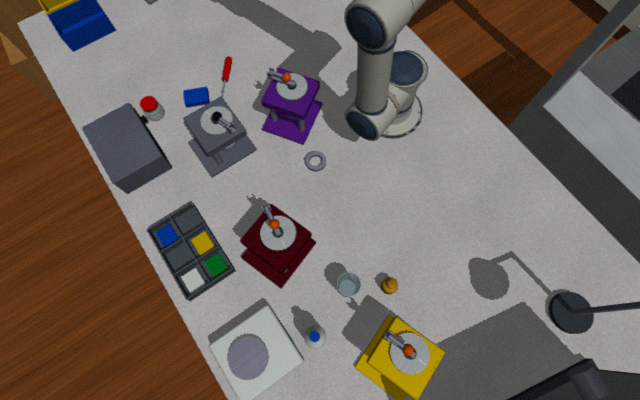

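View pics/top0.png

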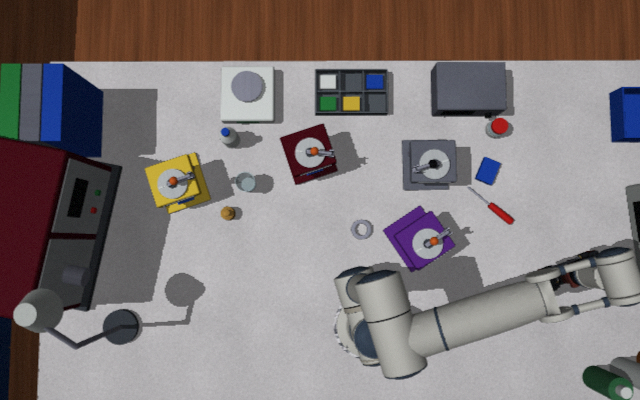

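The wide views show three clamps with orange balls. In scene/top pixels they are purple (287,77)/(432,241), yellow (408,351)/(173,182) and burgundy (275,225)/(313,152). The grey clamp with the black ball is at (217,117)/(433,163). The description means burgundy, so I'll check it in a close crop and measure there.

```bash
cat > h.py <<'E'
import numpy as np, cv2
from scipy.spatial.transform import Rotation as Ro
from bench import sensors, viewer
def ray(c,u,v):
    R=np.array(c["R"]);t=np.array(c["t"])
    return -R.T@t, R.T@np.array([(u-c["cx"])/c["fx"],(v-c["cy"])/c["fy"],1])
def plane(c,u,v,z):
    o,d=ray(c,u,v); return o+d*(z-o[2])/d[2]
def tri(rs):
    A=0;b=0
    for o,d in rs:
        d=d/np.linalg.norm(d);P=np.eye(3)-np.outer(d,d);A=A+P;b=b+P@o
    return np.linalg.solve(A,b)
def proj(c,X):
    p=np.array(c["R"])@X+np.array(c["t"]); return c["fx"]*p[0]/p[2]+c["cx"],c["fy"]*p[1]/p[2]+c["cy"]
def orange(c,box):
    x0,y0,x1,y1=box; h=cv2.cvtColor(c["image"][y0:y1,x0:x1],cv2.COLOR_RGB2HSV)
    m=cv2.inRange(h,(5,150,120),(16,255,255)); M=cv2.moments(m,True)
    return (M["m10"]/M["m00"]+x0,M["m01"]/M["m00"]+y0,M["m00"]) if M["m00"] else None
def bigcrop(c,box,f,name):
    x0,y0,x1,y1=box; cv2.imwrite(name,cv2.resize(c["image"][y0:y1,x0:x1,::-1],None,fx=f,fy=f,interpolation=cv2.INTER_CUBIC))
E
python3 - <<'E'
from h import *
S=viewer.read_camera("scene");T=viewer.read_camera("top")
bs=(235,190,325,295);bt=(270,115,350,190)
a=orange(S,bs);b=orange(T,bt);print(a,b)
print(tri([ray(S,*a[:2]),ray(T,*b[:2])]),plane(S,*a[:2],.194),plane(T,*b[:2],.194))
# disc
for c,box in((S,bs),(T,bt)):
    x0,y0,x1,y1=box;h=cv2.cvtColor(c["image"][y0:y1,x0:x1],cv2.COLOR_RGB2HSV)
    m=cv2.inRange(h,(0,0,150),(180,45,255));cs,_=cv2.findContours(m,0,1)
    for k in cs:
        if 150<cv2.contourArea(k):
            e=cv2.minEnclosingCircle(cv2.convexHull(k));print(cv2.contourArea(k),e,plane(c,e[0][0]+x0,e[0][1]+y0,.17))
A=cv2.resize(S["image"][190:295,235:325],(450,525),interpolation=2);B=cv2.resize(T["image"][115:190,270:350],(340,525//2*1),interpolation=2)
B=cv2.copyMakeBorder(cv2.resize(T["image"][115:190,270:350],None,fx=4.375,fy=5,interpolation=2),0,150,0,0,0)
cv2.imwrite("pics/c1.png",np.hstack([A,B])[:,:,::-1])
E
```

```text
(274.171875, 224.171875, 64.0) (313.4871794871795, 150.43589743589743, 39.0)
[0.58581064 0.18387531 0.19030789] [0.5860265  0.18504377 0.194     ] [0.58518599 0.18384736 0.194     ]
4593.5 ((44.5, 52.0), 68.44168090820312) [0.59985652 0.22834725 0.17      ]
433.0 ((39.450340270996094, 37.021446228027344), 14.550863265991211) [0.58424158 0.19709677 0.17      ]
2455.5 ((40.5, 37.5), 53.05195999145508) [0.58265007 0.19366739 0.17      ]
```

View pics/c1.png

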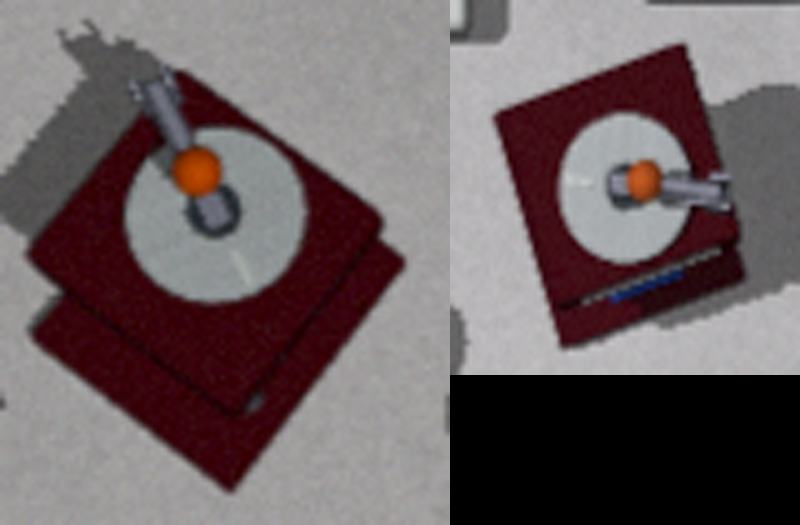

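The crop confirms the burgundy clamp, with the plaque's blue edge in its jaw. The ball is at scene (274,224)/top (313.5,150.4), the pin at about (266,208)/(331.7,153), and the disc centre at about (278,232.8)/(309.8,152.6).

Run:
```python
from h import *
S=viewer.read_camera("scene");T=viewer.read_camera("top")
for n,s,t,z in(("disc",(278,232.8),(309.8,152.6),.165),("pin",(266,208.4),(331.7,153),.194),("ball",(274.5,224.4),(313.8,150.9),.194)):
    print(n,tri([ray(S,*s),ray(T,*t)]).round(4),plane(S,*s,z).round(4),plane(T,*t,z).round(4))
s=sensors.state();print(Ro.from_quat(np.roll(s["ee_rot"],-1)).as_matrix().round(3))
```

```text
disc [0.5873 0.1962 0.1412] [0.5888 0.2029 0.165 ] [0.5832 0.196  0.165 ]
pin [0.5795 0.1252 0.1709] [0.58   0.1345 0.194 ] [0.5767 0.1252 0.194 ]
ball [0.5852 0.183  0.1844] [0.5856 0.1861 0.194 ] [0.5837 0.1828 0.194 ]
[[ 0.938  0.345 -0.   ]
 [ 0.345 -0.938  0.001]
 [ 0.    -0.001 -1.   ]]
```

```bash
cat >> h.py <<'E'
def rows(pts,yang=None):
    """TCP world targets -> tool-axes mm; yang: desired world angle (deg) of tool y, tool pointing down"""
    s=sensors.state(); R=Ro.from_quat(np.roll(s["ee_rot"],-1)); p=s["ee_pos"]
    for q in pts: print((R.inv().apply(np.array(q)-p)*1000).round(1))
    if yang is not None:
        a=np.radians(yang); y=np.array([np.cos(a),np.sin(a),0]); z=np.array([0,0,-1.])
        D=np.column_stack([np.cross(y,z),y,z]); print("rot",(R.inv()*Ro.from_matrix(D)).as_rotvec().round(3))
    print("tcp",p.round(4),"F",s["ft_force"].round(1),"w",round(s["grip_width"],4),"t",s["time_s"],"q",s["joints"].round(2))
E
python3 -c "
from h import *
rows([(.207,-.563,.32),(.5852,.1842,.30)],-6.8)"
```

```text
[ -0.3  -0.1 -97.8]
[ 612.8 -570.6  -77.3]
rot [-1.000e-03 -0.000e+00 -1.099e+00]
tcp [ 0.2073 -0.563   0.2222] F [-0.4 -0.4  0.1] w 0.088 t 0.3 q [-1.27  0.09  1.23 -0.    1.82 -0.06]
```

```bash
python3 -m inch '0 0 -60 0 0 0 60; 40 -37 -98 0 0 -0.1 60; 82 -76 -98 0 0 -0.25 60; 124 -115 -98 0 0 -0.4 60; 166 -154 -98 0 0 -0.55 60; 208 -193 -98 0 0 -0.7 60; 250 -232 -98 0 0 -0.85 60; 292 -271 -98 0 0 -1.0 60; 334 -310 -98 0 0 -1.1 60; 376 -349 -98 0 0 -1.1 60' 15; python3 -c "
from h import *
rows([(.5852,.1842,.30)],-6.8)"
```

```text
time_s: 1.55
ee_pos: [0.44, -0.1038, 0.3209]
ee_rot: [0.0, 0.747, 0.665, 0.0]
ft_force: [1.0, 0.1, 0.3]
grip_width: 0.0603
grasp_force: 0.0
[303.  110.5  20.9]
rot [0.001 0.    0.002]
tcp [ 0.44   -0.1038  0.3209] F [1.  0.1 0.3] w 0.0603 t 1.55 q [-0.31 -0.26  1.38 -0.    2.01 -0.19]
```

```bash
python3 -m inch '50 18 0 0 0 0 60; 100 37 0 0 0 0 60; 150 55 0 0 0 0 60; 200 73 0 0 0 0 60; 250 92 0 0 0 0 60; 303 110 10 0 0 0 60; 303 110 40 0 0 0 60; 303 110 60 0 0 0 60; 303 110 80 0 0 0 60; 303 110 80 0 0 0 60'
python3 - <<'E'
from h import *
rows([(.5852,.1842,.175)],-6.8)
S=viewer.read_camera("scene");T=viewer.read_camera("top")
print(orange(S,(235,190,325,295)),orange(T,(270,115,350,190)))
A=cv2.resize(S["image"][150:300,220:340],(480,600),interpolation=2);B=cv2.resize(T["image"][80:230,280:360],(320,600),interpolation=2)
cv2.imwrite("pics/c2.png",np.hstack([A,B])[:,:,::-1])
E
```

```text
time_s: 2.8
ee_pos: [0.5838, 0.1822, 0.2384]
ee_rot: [-0.001, 0.748, 0.664, -0.002]
ft_force: [-0.1, -0.3, -0.4]
grip_width: 0.06
grasp_force: 0.0
[ 2.3  1.4 63.4]
rot [-0.004  0.001  0.001]
tcp [0.5838 0.1822 0.2384] F [-0.1 -0.3 -0.4] w 0.06 t 2.8 q [ 0.25  0.13  1.16 -0.    1.85  0.36]
(274.2, 224.1076923076923, 65.0) None
```

View pics/c2.png

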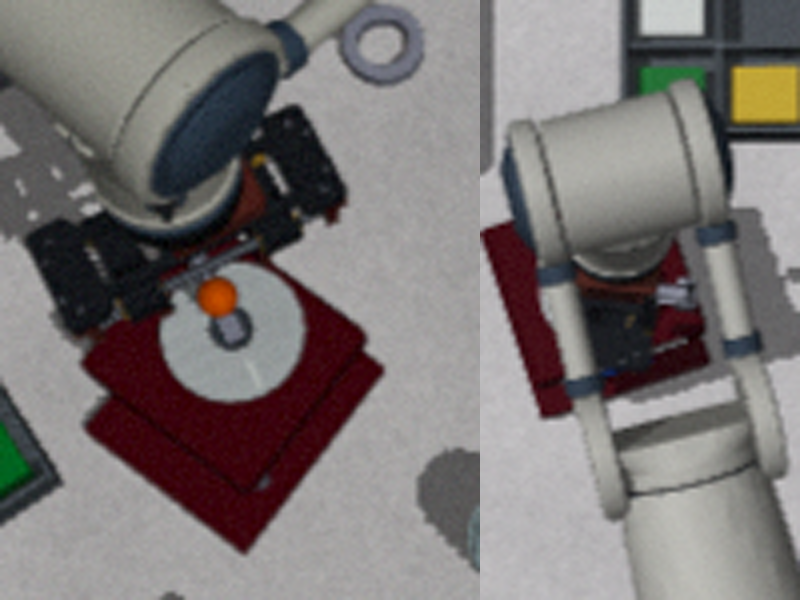

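The gripper hangs above the ball, which is still at scene (274,224), and both fingers are clear of it. I'll descend and grip it.

```bash
python3 -m inch '1 0 20 0 0 0 60; 1 0 40 0 0 0 60; 1 0 55 0 0 0 60; 1 0 62 0 0 0 60; 1 0 62 0 0 0 45; 1 0 62 0 0 0 27; 1 0 62 0 0 0 22; 1 0 62 0 0 0 22; 1 0 62 0 0 0 22; 1 0 62 0 0 0 22' 15; python3 -c "
from h import *
rows([(.5852,.1842,.175)],-6.8)"
```

```text
time_s: 4.15
ee_pos: [0.5852, 0.1834, 0.1791]
ee_rot: [0.0, 0.748, 0.664, 0.001]
ft_force: [4.4, 0.1, 1.2]
grip_width: 0.0269
grasp_force: 15.0
[ 0.8 -0.1  4.1]
rot [ 0.002 -0.001  0.001]
tcp [0.5852 0.1834 0.1791] F [4.4 0.1 1.2] w 0.0269 t 4.15 q [ 0.25  0.12  1.28 -0.    1.74  0.37]
```

```bash
python3 -m inch '-1 0 -10 0 0 0 22; -3 0 -19 0 0 0 22; -7 0 -27 0 0 0 22; -13 0 -35 0 0 0 22; -20 0 -42 0 0 0 22; -27 0 -48 0 0 0 22; -36 0 -52 0 0 0 22; -45 0 -54 0 0 0 22; -55 0 -55 0 0 0 22; -55 0 -55 0 0 0 22'
python3 - <<'E'
from h import *
rows([(.5787,.1296,.234)],-6.8)
S=viewer.read_camera("scene");T=viewer.read_camera("top")
A=cv2.resize(S["image"][150:300,220:340],(480,600),interpolation=2);B=cv2.resize(T["image"][80:230,280:360],(320,600),interpolation=2)
cv2.imwrite("pics/c3.png",np.hstack([A,B])[:,:,::-1])
print(orange(S,(235,180,325,295)))
E
```

```text
time_s: 5.4
ee_pos: [0.578, 0.1278, 0.2345]
ee_rot: [0.0, 0.748, 0.664, 0.0]
ft_force: [2.6, -0.3, 5.9]
grip_width: 0.027
grasp_force: 15.0
[1.9 0.5 0.5]
rot [ 0.001  0.    -0.   ]
tcp [0.578  0.1278 0.2345] F [ 2.6 -0.3  5.9] w 0.027 t 5.4 q [ 0.16  0.07  1.23 -0.    1.84  0.28]
(263.7719298245614, 201.98245614035088, 57.0)
```

View pics/c3.png

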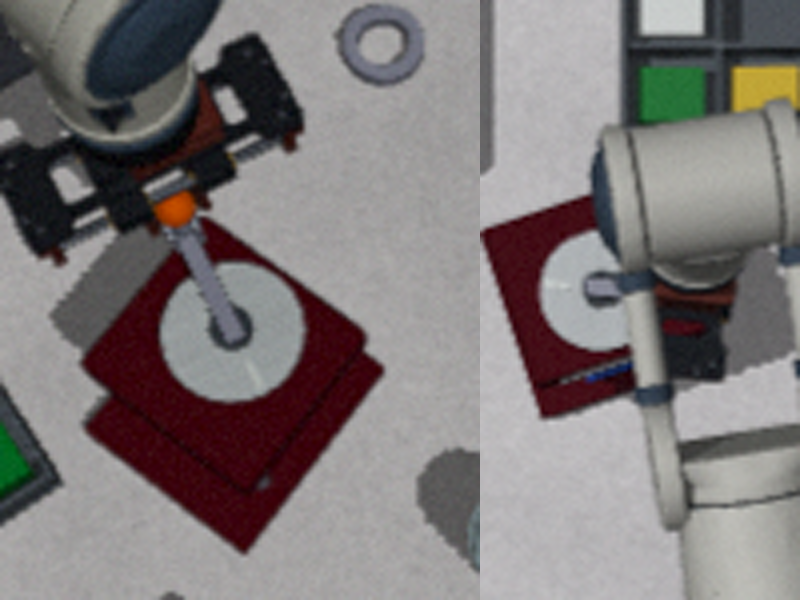

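The handle now stands upright, with the ball held at scene (264,202) above the end of the arm and the whole arm in view. Next I crank.

```bash
python3 -m inch '1 -10 0 0 0 0 22; 3 -19 0 0 0 0 22; 6 -28 0 0 0 0 22; 11 -37 0 0 0 0 22; 16 -45 0 0 0 0 22; 23 -52 0 0 0 0 22; 31 -58 0 0 0 0 22; 39 -63 0 0 0 0 22; 48 -67 0 0 0 0 22; 58 -69 0 0 0 0 22' 25
python3 - <<'E'
from h import *
rows([],-6.8)
S=viewer.read_camera("scene")
cv2.imwrite("pics/c4.png",cv2.resize(S["image"][130:300,200:360],None,fx=3.5,fy=3.5,interpolation=2)[:,:,::-1])
E
```

```text
time_s: 6.75
ee_pos: [0.5166, 0.1935, 0.2346]
ee_rot: [0.001, 0.748, 0.664, -0.0]
ft_force: [3.4, -3.3, 6.1]
grip_width: 0.0268
grasp_force: 25.0
rot [ 0.002  0.002 -0.001]
tcp [0.5166 0.1935 0.2346] F [ 3.4 -3.3  6.1] w 0.0268 t 6.75 q [ 0.3  -0.04  1.34 -0.    1.84  0.42]
```

View pics/c4.png

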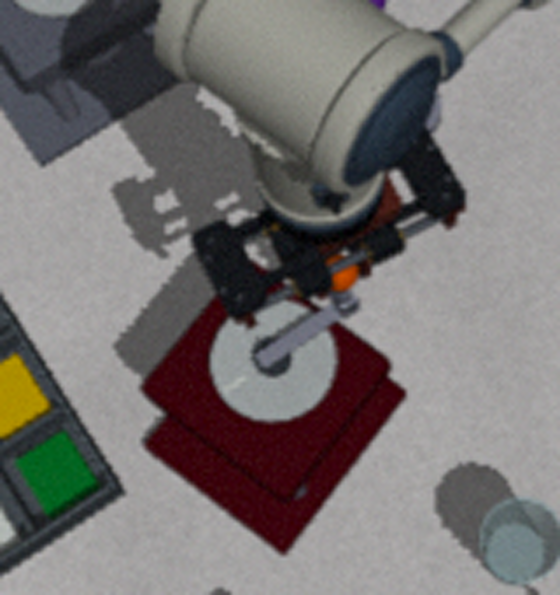

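The handle stays upright, with the ball at crop (345,278), and the crank has turned about 80°. I'll go on to about 140°.

```bash
python3 -m inch '8 -1 0 0 0 0 22; 17 -1 0 0 0 0 22; 26 0 0 0 0 0 22; 34 2 0 0 0 0 22; 42 5 0 0 0 0 22; 49 9 0 0 0 0 22; 56 14 0 0 0 0 22; 63 20 0 0 0 0 22; 66 24 0 0 0 0 22; 66 24 0 0 0 0 22'; python3 -c "
from h import *
rows([])"
```

```text
time_s: 8.05
ee_pos: [0.5483, 0.2559, 0.2344]
ee_rot: [0.001, 0.748, 0.664, -0.0]
ft_force: [1.3, -3.9, 5.7]
grip_width: 0.0268
grasp_force: 25.0
tcp [0.5483 0.2559 0.2344] F [ 1.3 -3.9  5.7] w 0.0268 t 8.05 q [ 0.38  0.11  1.19 -0.    1.84  0.5 ]
```

```bash
python3 -m inch '1 1.5 0 0 0 0 22; 2.3 2.9 0 0 0 0 22; 3.4 4.4 0 0 0 0 22; 4.4 5.9 0 0 0 0 22; 5.4 7.4 0 0 0 0 22; 6.4 8.9 0 0 0 0 22; 7.3 10.5 0 0 0 0 22; 8.2 12 0 0 0 0 22; 8.2 12 0 0 0 0 22; 8.2 12 0 0 0 0 22'; python3 -c "
from h import *
rows([])"
```

```text
time_s: 9.3
ee_pos: [0.5604, 0.2628, 0.2343]
ee_rot: [0.0, 0.748, 0.664, -0.001]
ft_force: [-1.4, -3.1, 5.1]
grip_width: 0.0267
grasp_force: 25.0
tcp [0.5604 0.2628 0.2343] F [-1.4 -3.1  5.1] w 0.0267 t 9.3 q [ 0.38  0.15  1.15 -0.    1.85  0.5 ]
```

```bash
python3 -m inch '0.6 1.1 0 0 0 0 22; 1.1 2.2 0 0 0 0 22; 1.6 3.3 0 0 0 0 22; 2.1 4.4 0 0 0 0 22; 2.6 5.5 0 0 0 0 22; 3.1 6.7 0 0 0 0 22; 3.1 6.7 0 0 0 0 22; 3.1 6.7 0 0 0 0 22; 3.1 6.7 0 0 0 0 22; 3.1 6.7 0 0 0 0 22'; python3 -c "
from h import *
rows([])"
```

```text
time_s: 10.55
ee_pos: [0.5652, 0.2651, 0.2342]
ee_rot: [-0.001, 0.747, 0.664, -0.003]
ft_force: [-9.4, -4.2, 7.0]
grip_width: 0.0267
grasp_force: 25.0
tcp [0.5652 0.2651 0.2342] F [-9.4 -4.2  7. ] w 0.0267 t 10.55 q [ 0.38  0.17  1.13 -0.    1.85  0.5 ]
```

```bash
python3 -m inch '0.3 0.7 0 0 0 0 22; 0.6 1.4 0 0 0 0 22; 0.9 2.1 0 0 0 0 22; 1.2 2.8 0 0 0 0 22; 1.2 2.8 0 0 0 0 22; 1.2 2.8 0 0 0 0 22; 1.2 2.8 0 0 0 0 22; 1.2 2.8 0 0 0 0 22; 1.2 2.8 0 0 0 0 22; 1.2 2.8 0 0 0 0 22'
python3 - <<'E'
from h import *
rows([],8)
S=viewer.read_camera("scene")
cv2.imwrite("pics/c5.png",cv2.resize(S["image"][150:300,200:360],None,fx=4,fy=4,interpolation=2)[:,:,::-1])
E
```

```text
time_s: 11.8
ee_pos: [0.566, 0.2658, 0.2341]
ee_rot: [-0.002, 0.747, 0.665, -0.005]
ft_force: [-16.9, -4.0, 8.5]
grip_width: 0.0266
grasp_force: 25.0
rot [-0.011  0.004 -0.257]
tcp [0.566  0.2658 0.2341] F [-16.9  -4.    8.5] w 0.0266 t 11.8 q [0.38 0.17 1.12 0.   1.86 0.5 ]
```

View pics/c5.png

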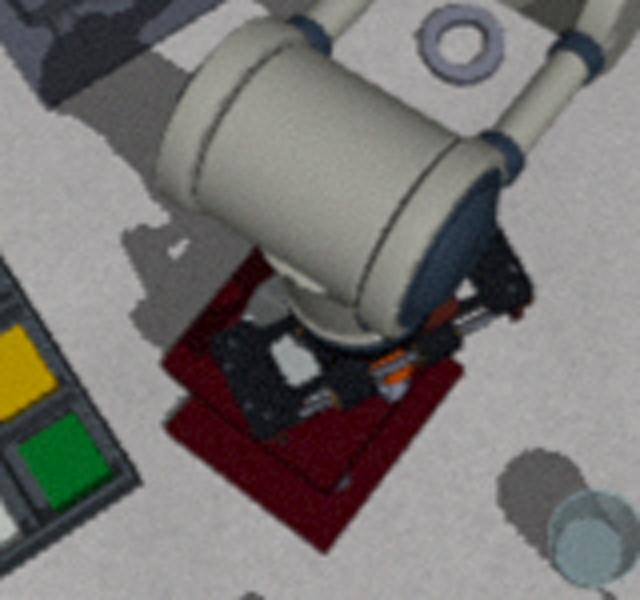

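The crank is at its stop: the command advanced 3 mm, the ball moved about 1 mm, and the tangential force rose to 17 N. The ball is still held at crop (393,370). Next I relieve the push and turn the tool to line up with the pin.

```bash
python3 -m inch '-0.5 -1 0 0 0 0 22; -1.2 -2.6 0 0 0 0 22; -1.2 -2.6 0 0 0 -0.1 22; -1.2 -2.6 0 0 0 -0.2 22; -1.2 -2.6 0 0 0 -0.3 22; -1.2 -2.6 0 0 0 -0.38 22; -1.2 -2.6 0 0 0 -0.43 22; -1.2 -2.6 0 0 0 -0.43 22; -1.2 -2.6 0 0 0 -0.43 22; -1.2 -2.6 0 0 0 -0.43 22'; python3 -c "
from h import *
rows([(.5819,.2133,.179)],18)"
```

```text
time_s: 13.1
ee_pos: [0.5654, 0.2654, 0.2342]
ee_rot: [-0.002, 0.588, 0.809, -0.003]
ft_force: [-8.1, -2.6, 6.6]
grip_width: 0.027
grasp_force: 25.0
[-54.7   0.   55.2]
rot [-0.006  0.    -0.002]
tcp [0.5654 0.2654 0.2342] F [-8.1 -2.6  6.6] w 0.027 t 13.1 q [0.38 0.17 1.13 0.   1.85 0.07]
```

```bash
python3 -m inch '-10 0 1 0 0 0 22; -19 0 3 0 0 0 22; -27 0 7 0 0 0 22; -35 0 13 0 0 0 22; -42 -0.5 20 0 0 0 22; -48 -0.5 27 0 0 0 22; -52 -1 36 0 0 0 22; -54 -1 45 0 0 0 22; -55 -1 54 0 0 0 22; -55 -1 55 0 0 0 22'; python3 -c "
from h import *
rows([(.5819,.2133,.179)],18)"
```

```text
time_s: 14.35
ee_pos: [0.583, 0.2118, 0.1767]
ee_rot: [-0.001, 0.589, 0.808, -0.003]
ft_force: [-1.8, -5.8, 0.4]
grip_width: 0.0269
grasp_force: 25.0
[ 1.8 -0.6 -2.3]
rot [-0.005  0.002 -0.003]
tcp [0.583  0.2118 0.1767] F [-1.8 -5.8  0.4] w 0.0269 t 14.35 q [ 0.29  0.15  1.25 -0.    1.75 -0.02]
```

```bash
python3 -m inch '0 0 0 0 0 0 30; 0 0 0 0 0 0 45; 0 0 0 0 0 0 60; 0 0 0 0 0 0 60; 0 0 0 0 0 0 60; 0 0 -20 0 0 0 60; 0 0 -50 0 0 0 60; 0 0 -90 0 0 0 60; 0 0 -130 0 0 0 60; 0 0 -130 0 0 0 60'; python3 -m inch '-40 0 0 0 0 0 60; -80 0 0 0 0 0 60; -120 0 0 0 0 0 60; -160 0 0 0 0 0 60; -200 0 0 0 0 0 60; -240 0 0 0 0 0 60; -240 0 0 0 0 0 60; -240 0 0 0 0 0 60; -240 0 0 0 0 0 60; -240 0 0 0 0 0 60'
python3 - <<'E'
from h import *
rows([])
S=viewer.read_camera("scene");T=viewer.read_camera("top")
a=orange(S,(235,190,325,295));b=orange(T,(270,115,350,190));print(a,b)
if a: print(plane(S,*a[:2],.194))
if b: print(plane(T,*b[:2],.194))
A=cv2.resize(S["image"][190:295,235:325],(450,525),interpolation=2)
B=cv2.copyMakeBorder(cv2.resize(T["image"][115:190,270:350],None,fx=4.375,fy=5,interpolation=2),0,150,0,0,0)
cv2.imwrite("pics/c6.png",np.hstack([A,B])[:,:,::-1])
E
```

```text
time_s: 15.6
ee_pos: [0.5848, 0.2137, 0.3151]
ee_rot: [0.003, 0.589, 0.808, 0.004]
ft_force: [-0.1, 0.3, 0.5]
grip_width: 0.0602
grasp_force: 0.0
time_s: 16.85
ee_pos: [0.6575, -0.0138, 0.309]
ee_rot: [0.0, 0.588, 0.809, 0.0]
ft_force: [-0.3, 0.2, 0.0]
grip_width: 0.0597
grasp_force: 0.0
tcp [ 0.6575 -0.0138  0.309 ] F [-0.3  0.2  0. ] w 0.0597 t 16.85 q [-0.07  0.3   0.85  0.    2.   -0.39]
(280.77777777777777, 231.9206349206349, 63.0) (304.6216216216216, 151.43243243243245, 37.0)
[0.58322454 0.21336002 0.194     ]
[0.58202105 0.21243992 0.194     ]
```

View pics/c6.png

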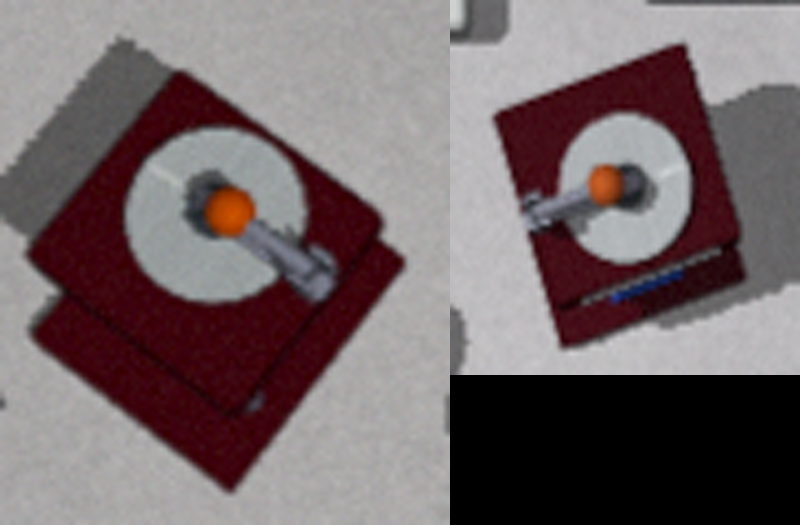

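The ball is back beside the hub, at scene crop (230,212) and measured (0.582, 0.213). The handle lies flat on the arm, which is at about 108° and square with the clamp, as at the stop. The robot is clear, so I'm handing in.

```bash
python3 -c "
from bench import workorder
print(workorder.finish_job())"
```

```text
the job is handed in; nothing more can be done
None
```

I clamped the blue plaque in the burgundy clamp: handle raised upright, cranked clockwise to its stop, folded flat again, grey clamp untouched, and handed in at about 17 s; the hand-in returned no verdict.

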